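# Pack a two-layer lunch box

## Robot

A 6-joint arm with a two-finger parallel gripper is mounted at the origin on a cart in front of the work surface, level with it; the furniture and walls round the work are solid. World frame = base frame: x ahead of the robot, y to its left, z up, the work surface at z = 0. Lengths are in m, angles in degrees, forces in N, time in s.
With the tool pointing down it reaches from about 0.275 to 0.875 m from the base axis. Payload 12.5 kg.
Tool frame: the origin (TCP) lies at the very end of the fingers, on their centre line; the grasp point (between the pads) lies 19 mm behind it; x points along the fingers, y is the direction in which the jaws open and shut, and the axes are right-handed (so a half turn about x gives the same grasp; the last joint's range is limited). The gripper opens to 85 mm and grips with 20 to 120 N. Pads are 22 mm wide; open, the fingers measure 114 mm over their backs; the gripper's body (76 mm by 85 mm) begins 54 mm behind the grasp point. The pads swing forward as they close: fully open they stand 13 mm farther back than shut.
Start: joints at [65.455, 20.094, 94.641, -0, 65.266, -4.847], TCP at [0.185, 0.518, 0.231] pointing down, gripper open.
Joint ranges: [-157.81, 157.81], [-45, 120.19], [0.68, 151.7], [-89.99, 269.99], [4.06, 180], [-164.3, 164.3]. Speed limits (degrees/s): [127.2, 127.2, 159.86, 180, 180, 180].

## Interface

Orientations are given as a 3x3 rotation matrix whose columns are the frame's x, y, z axes.
In Python, from plant import manip, vision gives the robot as it stands.
- The arm moves only by the shell command python3 -m creep 'ROWS'. ROWS is JSON, a list of rows, each a list of 3 entries, a list of its own where there are three numbers: the finger opening in mm, from 0 to 85.4, then the shift along the world's x, y, z in units of 25 mm (1.0 is 25 mm), then the turn, a rotation vector about the world's x, y, z in rad. A call has 1 to 8 rows; each row shifts and turns the commanded pose from where the row before left it; what a row does not reach is not made up. A row lasts 1/12 s, in which the tool goes at most 41.7 mm and 7.16 degrees, less where a joint would pass 70% of its speed; a pose out of reach is approached as far as the arm can. A call is refused whole if a number of a shift passes 1 or a number of a turn 0.125, either way. A call with a gripper value outside its range is refused whole. The fingers move at their own pace and stop on an object; the grip force is fixed at half the most. Time passes only in rows, so rows that do not move let the fingers close. It gives the time, the measured TCP pose, the force and the opening at its end, in the units of the state.
- manip.sense(): the state, without advancing time (a new reading comes with each control period).
- vision.camera(name): name is "side" or "top"; returns the picture (480x640x3 uint8, red, green, blue); there is no depth.
- vision.calibration(name): a dict with "vertical_fov" (degrees; the focal length in pixels is half the picture's height over the tangent of half this angle, whatever the lens; pixels are square), "cx", "cy" (the principal point, pixels), "k1" (the pictures are not rectified: a ray, as slopes to the right and down, at radius r is drawn at 1 + k1 r^2 times it, then the intrinsics apply), "rvec" (rotation vector, rad) and "tvec" (3), from world to camera coordinates, as OpenCV has them. Camera axes: x right, y down, z forward; pixel columns grow to the right and rows downward; lengths in m; the calibration is good to about 2 mm. A picture is of the moment at which its call begins. calibration takes no time and is no camera call.
- manip.close_job(): hands the job in, once; it reports no verdict.
The state is a dict: "clock": time; "q": joint angles; "joint_vel": joint speeds; "tau": joint torques, N m; "tcp_pos": TCP position; "tcp_rot": TCP orientation; "force": force on the tool from outside, world axes, zero at the start; "moment": the same for the moment, N m; "finger_gap": finger opening in m.
Only numpy, scipy, OpenCV 4.12 (cv2) and the standard library are available. Lean on these libraries where they do the work, as an engineer would, in place of code of your own. Each camera call takes 0.05 s, during which the arm holds its last target. There are 200 camera calls.

## Task

Pack the open steel lunch box in layers: put the rectangular snack tub in the bottom, then lay the divider plate flat on the box's shoulders over it with its fence upward, then stand the round dip pot on the divider inside the box. Tub and pot stay right way up; set each thing down in the box rather than dropping it. Leave the box about where it stands and do not disturb the small glass.

Things in the scene. Friction and masses are not known exactly. Their poses are not given: they have to be found in the camera images.
- lunch_box: open steel lunch box, loose, 0.7 kg; outside 146 (x) x 176 (y; 188 over the end clasps) x 70 mm high, walls and floor 3 mm. Origin: centre of its underside; z up. Inside 140 (x) x 170 (y) mm. At both y ends a solid shoulder, 14 mm deep in y, full width in x, rises to 36 mm above the underside to carry the divider; the floor between them is 140 x 142 mm.
- tub_center (a point): centre (half-way up) of the snack tub: closed rectangular flat tub, white with a grey lid that does not come off, 90 (x) x 56 (y) x 30 mm (z up) over the lid, which is the top 8 mm; the white body under it is 86 x 52 mm. About 0.15 kg. A small tab on the lid stands out 5 mm at the +x end. Gripped across its 56 mm.
- divider_grip (a point): middle of the fence of the divider: white plate 130 (x) x 160 (y) x 4 mm, 0.1 kg, with an upright fence across its middle as handle, 110 mm long in x, 10 mm thick in y, 25 mm tall. Point 16.5 mm above the plate's underside; z up. The same end for end. It fits the box x to x, y to y with 5 mm play a side; the pot may go on either side of the fence (140 x 80 mm each).
- pot_center (a point): centre (half-way up) of the round dip pot: closed flat steel pot with a grey lid that does not come off, 50 mm diameter, 28 mm high, z up, about 0.10 kg.
- glass_center (a point): centre (31 mm up) of the small clear glass cup, 72 mm diameter, 62 mm high: a bystander in front of the box, leave alone.
- toaster: white toaster, a tall fixed obstacle at the back right, behind the divider; keep clear of it. 340 (x) x 115 (y) x 170 mm high, its front lever and knob reaching 180 mm from its origin, the centre of its underside, toward -x. A taller round air pot, about 0.3 m high, stands to the right of it.
Mind the look-alikes: they are no part of the job. What is meant by the part that bears pot_center is not turquoise or yellow, and is the smaller of those in its own colour.

How it is judged:
By the outcome, as a careful person would: the job done as asked, in the order asked, and still so for the second after the job is handed in, with the robot touching nothing.
It also fails if it takes over 72 s, if anything falls off the work surface, if the arm or the gripper's body presses on something with over 40 N, if the wrist force passes 120 N, or if a joint passes its speed limit or range.

## Working session

There is one attempt and no reset: what is moved stays moved. The work goes in short steps, Python scripts to look and compute and a shell command to move; the robot and the scene stay as the last step left them, time stands still between calls to the robot, and variables do not carry over. Pictures are saved under pics/ and viewed, about 8 in all and at most 12, crops included, and the job is handed in when it is done.

```bash
mkdir -p pics; ls; cat > h.py <<'E'
import numpy as np, cv2
from plant import manip, vision
def cal(n):
    c=vision.calibration(n); f=240/np.tan(np.radians(c["vertical_fov"])/2)
    K=np.array([[f,0,c["cx"]],[0,f,c["cy"]],[0,0,1.]]); R=cv2.Rodrigues(np.array(c["rvec"],float))[0]
    return K,np.array([c["k1"],0,0,0,0.]),R,np.array(c["tvec"],float)
def ray(n,uv):
    K,d,R,t=cal(n); p=cv2.undistortPoints(np.array(uv,float).reshape(-1,1,2),K,d).reshape(-1,2)
    return -R.T@t,(R.T@np.c_[p,np.ones(len(p))].T).T
def onz(n,uv,z):
    o,d=ray(n,uv); return o+d*((z-o[2])/d[:,2])[:,None]
def proj(n,P):
    K,d,R,t=cal(n); return cv2.projectPoints(np.array(P,float).reshape(-1,1,3),cv2.Rodrigues(R)[0],t,K,d)[0].reshape(-1,2)
def snap(n,f):
    im=vision.camera(n); cv2.imwrite("pics/"+f,cv2.cvtColor(im,cv2.COLOR_RGB2BGR)); return im
E
python3 - <<'E'
from h import *
snap("side","s0.png");snap("top","t0.png")
for n in("side","top"):
    K,d,R,t=cal(n);print(n,K[0,0],K[:2,2],d[0],-R.T@t,R[2])
s=manip.sense();print(s["tcp_pos"],s["tcp_rot"],s["clock"],s["finger_gap"])
E
```

```text
pics
side 621.5164184269657 [319.25446934 242.80422023] -0.001948244842678276 [ 0.23698174 -0.93952794  0.92940067] [ 0.22745918  0.74063859 -0.6322316 ]
top 517.1692511904371 [325.91492804 234.43904574] -0.08933247651734533 [0.35020019 0.05126724 1.1412584 ] [ 1.53599693e-01 -4.58770648e-04 -9.88133050e-01]
[0.18524447 0.51757872 0.23082252] [[-4.43842465e-04  3.37103932e-01  9.41467335e-01]
 [-9.01549335e-04  9.41466910e-01 -3.37104205e-01]
 [-9.99999495e-01 -9.98400410e-04 -1.13947168e-04]] 0.1 0.08512553484684911
```

View pics/s0.png

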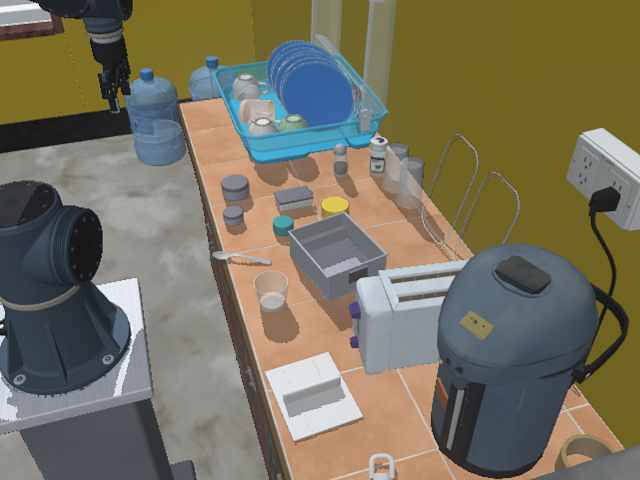

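View pics/t0.png

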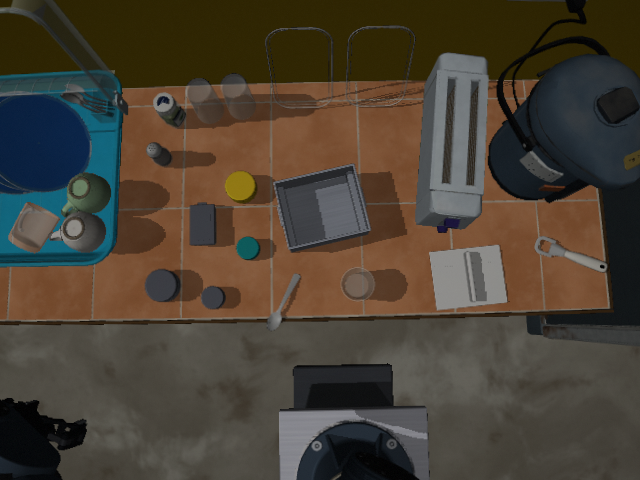

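The top view shows the tub at (203,224), the small grey pot at (213,297) with the larger look-alike at (162,285), the box at (322,207), the divider at (468,277) and the glass at (358,284). The side view shows the same layout.

```bash
python3 - <<'E'
from h import *
im=cv2.imread("pics/t0.png"); hsv=cv2.cvtColor(im,cv2.COLOR_BGR2HSV)
S,V=hsv[...,1].astype(int),hsv[...,2].astype(int)
b,r=im[...,0].astype(int),im[...,2].astype(int)
grey=(r-b<25).astype(np.uint8)*255
def blob(roi,mask):
    x0,y0,x1,y1=roi; m=np.zeros_like(mask); m[y0:y1,x0:x1]=mask[y0:y1,x0:x1]
    c=max(cv2.findContours(m,cv2.RETR_EXTERNAL,cv2.CHAIN_APPROX_NONE)[0],key=cv2.contourArea)
    return cv2.convexHull(c).reshape(-1,2).astype(float)
def rect(name,roi,mask,z):
    h=blob(roi,mask); P=onz("top",h,z)[:,:2]; q=cv2.minAreaRect((P*1000).astype(np.float32)); print(name,"mm",np.round(q[0],1),np.round(q[1],1),round(q[2],1)); print(np.round(cv2.boxPoints(q)).tolist())
rect("tub",(180,192,225,255),grey,.03)
rect("pot",(195,280,230,312),grey,.028)
rect("bigpot",(140,262,188,308),grey,.04)
rect("box",(262,155,380,260),grey,.07)
rect("div",(420,240,515,318),((V>120)&(r-b<60)).astype(np.uint8)*255,.004)
big=np.vstack([cv2.resize(im[180:312,140:300],None,fx=4,fy=4,interpolation=cv2.INTER_CUBIC)])
big2=cv2.resize(im[200:320,400:520],None,fx=4,fy=4,interpolation=cv2.INTER_CUBIC)
cv2.imwrite("pics/c0.png",cv2.resize(big,None,fx=1,fy=1))
g=np.zeros((528,800,3),np.uint8); g[:,:]=0
a=cv2.resize(im[185:310,180:310],None,fx=3,fy=3); g[:a.shape[0],:a.shape[1]]=a
a=cv2.resize(im[200:320,400:520],None,fx=3,fy=3); g[:a.shape[0],400:400+a.shape[1]]=a
cv2.imwrite("pics/c1.png",g)
print(onz("top",[(358,284)],.031), onz("top",[(478,248),(463,275)],.029))
E
```

```text
tub mm [554.4 331.1] [95.5 97.8] 76.7
[[496.0, 296.0], [591.0, 273.0], [613.0, 366.0], [518.0, 389.0]]
pot mm [392.3 296.5] [52.4 47.2] 89.1
[[368.0, 271.0], [415.0, 270.0], [416.0, 322.0], [369.0, 323.0]]
bigpot mm [419.2 402.7] [69.3 78.7] 1.0
[[384.0, 441.0], [385.0, 363.0], [455.0, 364.0], [453.0, 443.0]]
box mm [570.1  43.5] [174.4 213.4] 12.1
[[462.0, 130.0], [507.0, -79.0], [678.0, -43.0], [633.0, 166.0]]
div mm [ 417.4 -256.7] [148.6 168.5] 4.4
[[337.0, -178.0], [350.0, -346.0], [498.0, -335.0], [485.0, -167.0]]
[[ 0.41387681 -0.01575495  0.031     ]] [[ 0.48610987 -0.28056754  0.029     ]
 [ 0.42802588 -0.24392415  0.029     ]]
```

View pics/c1.png

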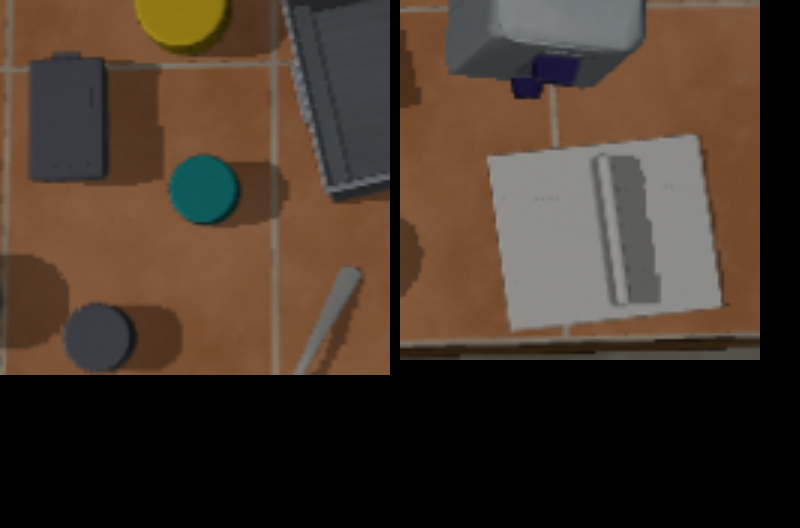

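The crop gives the tub with its tab pointing up (+x), the small pot at about (213,297), and the divider corners at about (430,252), (499,245), (507,302) and (437,310). Next I'll tighten the masks and cross-check against the side view.

```bash
python3 - <<'E'
from h import *
def fit(n,name,roi,z,test):
    im=cv2.imread("pics/%s0.png"%n[0]); hsv=cv2.cvtColor(im,cv2.COLOR_BGR2HSV)
    x0,y0,x1,y1=roi; m=np.zeros(im.shape[:2],np.uint8); m[y0:y1,x0:x1]=(test(hsv)[y0:y1,x0:x1]*255)
    k=5 if name!="pot" else 3
    m=cv2.morphologyEx(m,cv2.MORPH_CLOSE,np.ones((5,5))); m=cv2.morphologyEx(m,cv2.MORPH_OPEN,np.ones((k,k)))
    c=max(cv2.findContours(m,cv2.RETR_EXTERNAL,cv2.CHAIN_APPROX_NONE)[0],key=cv2.contourArea)
    P=onz(n,cv2.convexHull(c).reshape(-1,2),z)[:,:2]*1000
    q=cv2.minAreaRect(P.astype(np.float32)); print(n,name,np.round(q[0],1),np.round(q[1],1),round(q[2],1),np.round(cv2.boxPoints(q)).tolist(),"circ",np.round(cv2.minEnclosingCircle(P.astype(np.float32))[0],1),cv2.boundingRect(c))
lo=lambda h:h[...,1]<90
fit("top","tub",(184,195,222,252),.03,lo)
fit("top","pot",(198,282,228,312),.028,lo)
fit("top","box",(265,155,380,258),.07,lo)
fit("top","div",(422,240,515,316),.004,lambda h:(h[...,1]<70)&(h[...,2]>60))
fit("side","div",(260,345,368,442),.004,lambda h:(h[...,1]<70)&(h[...,2]>60))
fit("side","box",(283,205,395,300),.07,lo)
fit("side","tub",(270,183,320,216),.03,lo)
fit("side","pot",(218,203,248,230),.028,lo)
px=np.array([(430,252.3),(499,245),(507,301.7),(437.3,309.7)]);print(np.round(onz("top",px,.004)*1000))
t=cv2.imread("pics/t0.png")[155:260,262:380];s=cv2.imread("pics/s0.png")
g=np.zeros((590,800,3),np.uint8);a=cv2.resize(t,None,fx=3.3,fy=3.3);g[:a.shape[0],:a.shape[1]]=a
a=cv2.resize(s[170:310,210:395],None,fx=2.1,fy=2.1);g[:a.shape[0],400:400+a.shape[1]]=a
a=cv2.resize(s[345:445,260:370],None,fx=2.3,fy=2.3);g[350:580,400:400+a.shape[1]]=a
cv2.imwrite("pics/c2.png",g)
E
```

```text
top tub [553.5 321. ] [95.8 55.7] 1.2 [[505.0, 348.0], [506.0, 292.0], [602.0, 294.0], [601.0, 350.0]] circ [551.1 322.3] (190, 202, 26, 44)
top pot [392.3 296.6] [52.3 47.2] 89.1 [[368.0, 271.0], [415.0, 270.0], [416.0, 322.0], [369.0, 323.0]] circ [391.8 297. ] (201, 286, 25, 23)
top box [575.2  60.5] [160.3 201.3] 11.1 [[477.0, 144.0], [516.0, -54.0], [673.0, -23.0], [635.0, 175.0]] circ [583.9  59.3] (270, 163, 101, 89)
top div [ 419.4 -261.5] [142.8 161.7] 4.5 [[342.0, -186.0], [355.0, -348.0], [497.0, -336.0], [484.0, -175.0]] circ [ 420.4 -260.1] (430, 245, 77, 70)
side div [ 404.7 -265.3] [184.5 165.2] 3.1 [[308.0, -188.0], [317.0, -353.0], [501.0, -343.0], [492.0, -178.0]] circ [ 408.8 -266.4] (260, 353, 102, 89)
side box [574.7   3.2] [195.1 304. ] 4.7 [[465.0, 147.0], [490.0, -156.0], [684.0, -140.0], [659.0, 163.0]] circ [587.4   6.9] (287, 212, 108, 88)
side tub [556.4 297. ] [117.9 104.7] 87.5 [[502.0, 240.0], [606.0, 236.0], [611.0, 354.0], [507.0, 358.0]] circ [551.6 296. ] (274, 185, 39, 31)
side pot [394.8 288.2] [94.6 48.7] 79.5 [[362.0, 246.0], [410.0, 237.0], [427.0, 330.0], [379.0, 339.0]] circ [388.3 289.4] (223, 203, 21, 23)
[[ 482. -180.    4.]
 [ 495. -336.    4.]
 [ 368. -346.    4.]
 [ 355. -189.    4.]]
```

View pics/c2.png

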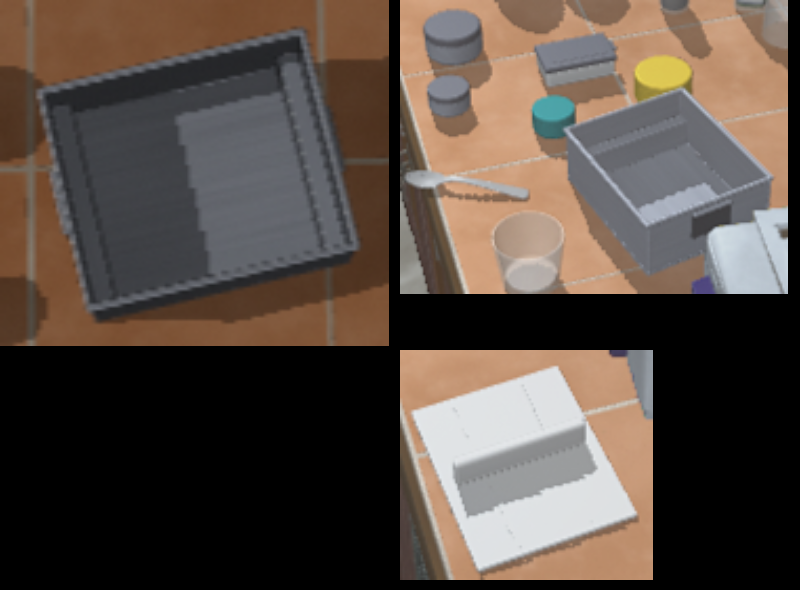

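```bash
python3 - <<'E'
from h import *
def quad(l,n,c,s,o,z):
    px=np.array(c,float)/s+o; P=onz(n,px,z)[:,:2]*1000
    e=[np.linalg.norm(P[i]-P[i-1]) for i in range(len(P))]
    a=[np.degrees(np.arctan2(*(P[i]-P[i-1])[::-1])) for i in range(len(P))]
    print(l,n,np.round(P.mean(0),1),np.round(P).tolist(),np.round(e),np.round(a,1))
quad("box","top",[(42,92),(303,33),(355,252),(92,308)],3.3,(262,155),.07)
quad("box","side",[(168,133),(284,92),(369,178)],2.1,(210,170),.07)
quad("div","top",[(90,157),(297,135),(321,305),(112,329)],3,(400,200),.004)
quad("div","side",[(15,62),(157,18),(235,165),(80,220)],2.3,(260,345),.004)
quad("tub","side",[(137,50),(208,38),(215,58),(143,68)],2.1,(210,170),.03)
quad("tub","top",[(30,58),(105,58),(105,181),(29,181)],3,(180,185),.03)
quad("pot","side",[(48,90)],2.1,(210,170),.028)
quad("pot","top",[(99,337)],3,(180,185),.028)
quad("fence","top",[(197,156),(208,155),(227,303),(215,305)],3,(400,200),.029)
quad("fence","side",[(53,112),(184,75)],2.3,(260,345),.029)
quad("glass","side",[(129,240)],2.1,(210,170),.062)
quad("toast","top",[(137,88)],3,(400,200),.06)
E
```

```text
box top [576.7  57.8] [[630.0, 158.0], [666.0, -12.0], [521.0, -41.0], [489.0, 127.0]] [145. 174. 148. 171.] [  12.4  -78.1 -168.8  100.9]
box side [599.5  84.9] [[494.0, 119.0], [635.0, 150.0], [669.0, -15.0]] [220. 145. 168.] [142.7  12.5 -78.3]
div top [ 425.1 -262.7] [[482.0, -180.0], [495.0, -336.0], [368.0, -346.0], [355.0, -190.0]] [127. 157. 127. 157.] [   4.5  -85.3 -175.7   94.8]
div side [ 429.4 -265.4] [[361.0, -192.0], [486.0, -182.0], [498.0, -339.0], [372.0, -349.0]] [158. 125. 157. 126.] [  94.     4.3  -85.7 -175.3]
tub side [555.7 314.4] [[513.0, 336.0], [602.0, 334.0], [598.0, 291.0], [510.0, 297.0]] [39. 89. 43. 87.] [ 86.4  -1.1 -95.5 175.8]
tub top [550.3 321.3] [[597.0, 350.0], [595.0, 294.0], [504.0, 293.0], [505.0, 349.0]] [91. 56. 91. 56.] [   0.7  -91.4 -179.3   88.8]
pot side [394.9 291.1] [[395.0, 291.0]] [0.] [0.]
pot top [391.5 296.4] [[391.0, 296.0]] [0.] [0.]
fence top [ 424.5 -260.4] [[478.0, -253.0], [478.0, -261.0], [371.0, -268.0], [370.0, -260.0]] [108.   8. 107.   9.] [   3.6  -86.2 -176.    97.7]
fence side [ 428.  -266.2] [[374.0, -268.0], [482.0, -265.0]] [107. 107.] [-178.3    1.7]
glass side [416.1 -21.5] [[416.0, -22.0]] [0.] [0.]
toast top [ 523.9 -204.2] [[524.0, -204.0]] [0.] [0.]
```

Fused estimates in mm are tub (551,319) at yaw 1°, box (579,55) at yaw 12°, divider (427,-264) at yaw 4.5°, pot (393,294), and glass about (415,-19). I'll start with the tub.

```bash
python3 -m creep '[[85,[0.9,-1,0],[0,0,0.12]],[85,[0.9,-1,0],[0,0,0.12]],[85,[0.9,-1,0],[0,0,0.12]],[85,[0.9,-1,0],[0,0,0]],[85,[0.9,-1,0],[0,0,0]],[85,[0.9,-1,0],[0,0,0]],[85,[0.9,-1,0],[0,0,0]],[85,[0.9,-1,0],[0,0,0]]]'; python3 -m creep '[[85,[1,0,-0.5],[0,0,0]],[85,[1,0,-0.5],[0,0,0]],[85,[1,0,-0.5],[0,0,0]],[85,[1,0,-0.5],[0,0,0]],[85,[1,0,-0.5],[0,0,0]],[85,[1,0,-0.5],[0,0,0]],[85,[1,0,-0.5],[0,0,0]],[85,[0,0,0],[0,0,0]]]'; python3 -c "
from h import *
snap('top','t1.png');snap('side','s1.png')"
```

```text
clock: 0.77
tcp_pos: [0.3661, 0.3163, 0.2312]
tcp_rot: [[-0.0, -0.016, 1.0], [-0.0, 1.0, 0.016], [-1.0, -0.0, -0.0]]
force: [-0.0, 0.6, 0.4]
finger_gap: 0.0849
clock: 1.43
tcp_pos: [0.5426, 0.3167, 0.1406]
tcp_rot: [[-0.002, -0.015, 1.0], [-0.001, 1.0, 0.015], [-1.0, -0.001, -0.002]]
force: [0.7, 1.3, -0.7]
finger_gap: 0.0847
```

```bash
python3 -m creep '[[85,[0.34,0.1,-0.8],[0,0,0]],[85,[0,0,-0.8],[0,0,0]],[85,[0,0,-0.8],[0,0,0]],[85,[0,0,-0.8],[0,0,0]],[85,[0,0,-0.8],[0,0,0]],[85,[0,0,-0.8],[0,0,0]],[85,[0,0,-0.4],[0,0,0]],[85,[0,0,0],[0,0,0]]]';  python3 -c "
from h import *
a=snap('top','t1.png')[180:270,160:260];b=snap('side','s1.png')[140:230,240:340]
g=np.hstack([a,b]);cv2.imwrite('pics/c3.png',cv2.resize(g,None,fx=4,fy=4)[...,::-1])"
```

```text
clock: 2.2
tcp_pos: [0.5472, 0.32, 0.0123]
tcp_rot: [[-0.003, -0.017, 1.0], [-0.001, 1.0, 0.017], [-1.0, -0.001, -0.003]]
force: [0.7, -0.4, 0.4]
finger_gap: 0.0852
```

View pics/c3.png

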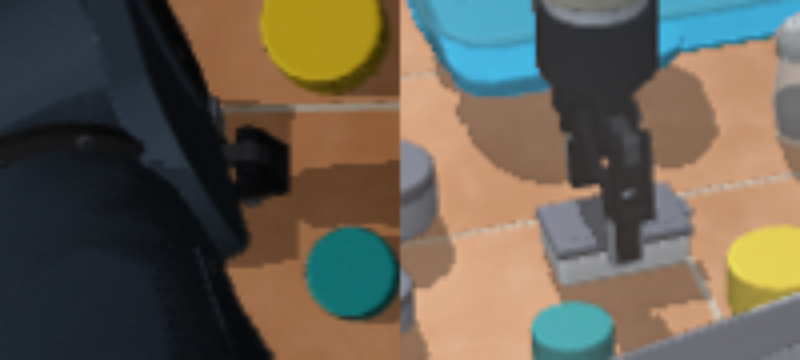

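The side crop shows the fingers straddling the tub near the middle of its length. I'll lower a bit more, close and lift.

```bash
python3 -m creep '[[85,[0.1,0,-0.3],[0,0,0]],[50,[0,0,0],[0,0,0]],[50,[0,0,0],[0,0,0]],[50,[0,0,0],[0,0,0]],[50,[0,0,0],[0,0,0]],[50,[0,0,0],[0,0,0]],[50,[0,0,0],[0,0,0]],[50,[0,0,0],[0,0,0]]]'; python3 -m creep '[[50,[0,0,0],[0,0,0]],[50,[0,0,0.4],[0,0,0]],[50,[0,0,0.8],[0,0,0]],[50,[0,0,0.8],[0,0,0]],[50,[0,0,0.8],[0,0,0]],[50,[0,0,0.8],[0,0,0]],[50,[0,0,0.8],[0,0,0]],[50,[0,0,0],[0,0,0]]]'
```

```text
clock: 2.97
tcp_pos: [0.5518, 0.3205, 0.0071]
tcp_rot: [[0.001, -0.016, 1.0], [0.0, 1.0, 0.016], [-1.0, 0.0, 0.001]]
force: [-0.6, -1.2, 6.2]
finger_gap: 0.0544
clock: 3.63
tcp_pos: [0.5529, 0.3211, 0.1208]
tcp_rot: [[0.005, -0.016, 1.0], [0.003, 1.0, 0.016], [-1.0, 0.003, 0.005]]
force: [0.0, -0.1, -1.2]
finger_gap: 0.0546
```

```bash
python3 -m creep '[[50,[0.13,-1,0],[0,0,0.06]],[50,[0.13,-1,0],[0,0,0.06]],[50,[0.13,-1,0],[0,0,0.07]],[50,[0.13,-1,0],[0,0,0]],[50,[0.13,-1,0],[0,0,0]],[50,[0.13,-1,0],[0,0,0]],[50,[0.13,-1,0],[0,0,0]],[50,[0.13,-1,0],[0,0,0]]]'; python3 -m creep '[[50,[0,-1,0],[0,0,0]],[50,[0,-1,0],[0,0,0]],[50,[0,-0.6,0],[0,0,0]],[50,[0,0,0],[0,0,0]],[50,[0,0,0],[0,0,0]]]';  python3 -c "
from h import *
a=snap('top','t2.png')[140:290,240:400];b=snap('side','s2.png')[160:310,250:410]
g=np.hstack([a,b]);cv2.imwrite('pics/c4.png',cv2.resize(g,None,fx=2.5,fy=2.5)[...,::-1])"
```

```text
clock: 4.3
tcp_pos: [0.5769, 0.1191, 0.1157]
tcp_rot: [[-0.001, -0.205, 0.979], [-0.0, 0.979, 0.205], [-1.0, 0.0, -0.001]]
force: [-0.2, -0.0, -0.9]
finger_gap: 0.0544
clock: 4.72
tcp_pos: [0.577, 0.0549, 0.1159]
tcp_rot: [[-0.001, -0.203, 0.979], [0.0, 0.979, 0.203], [-1.0, 0.0, -0.001]]
force: [-0.4, 0.0, -2.0]
finger_gap: 0.0545
```

View pics/c4.png

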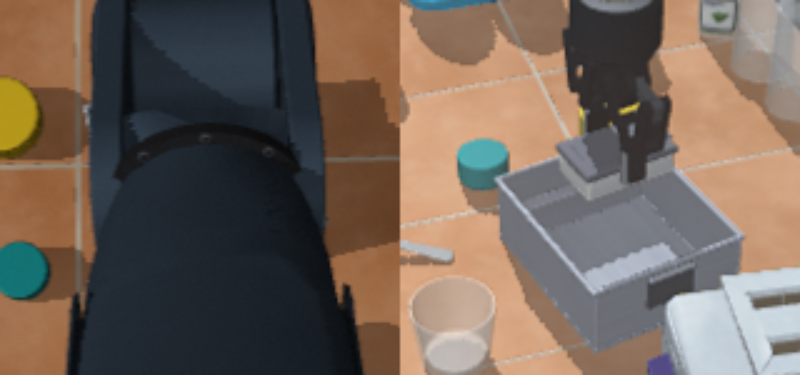

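The side crop shows the tub held level over the box, both aligned. I'll lower it.

```bash
python3 -m creep '[[50,[0.05,0,-0.7],[0,0,0]],[50,[0,0,-0.7],[0,0,0]],[50,[0,0,-0.7],[0,0,0]],[50,[0,0,-0.7],[0,0,0]],[50,[0,0,-0.7],[0,0,0]],[50,[0,0,-0.4],[0,0,0]],[50,[0,0,0],[0,0,0]],[50,[0,0,0],[0,0,0]]]'
```

```text
clock: 5.48
tcp_pos: [0.5786, 0.0559, 0.0188]
tcp_rot: [[-0.0, -0.205, 0.979], [0.0, 0.979, 0.205], [-1.0, 0.0, -0.0]]
force: [0.5, -0.5, -0.4]
finger_gap: 0.0546
```

```bash
python3 -m creep '[[50,[0,0,-0.2],[0,0,0]],[50,[0,0,-0.06],[0,0,0]],[50,[0,0,-0.04],[0,0,0]],[50,[0,0,0],[0,0,0]],[50,[0,0,0],[0,0,0]]]'
```

```text
clock: 5.9
tcp_pos: [0.5788, 0.0553, 0.0116]
tcp_rot: [[0.0, -0.205, 0.979], [0.0, 0.979, 0.205], [-1.0, -0.0, 0.0]]
force: [0.6, 0.3, -1.6]
finger_gap: 0.0546
```

```bash
python3 -m creep '[[50,[0,0,-0.06],[0,0,0]],[50,[0,0,0],[0,0,0]],[50,[0,0,0],[0,0,0]]]';python3 -m creep '[[50,[0,0,-0.04],[0,0,0]],[50,[0,0,0],[0,0,0]],[50,[0,0,0],[0,0,0]]]'
```

```text
clock: 6.15
tcp_pos: [0.5789, 0.0553, 0.0101]
tcp_rot: [[0.001, -0.205, 0.979], [0.0, 0.979, 0.205], [-1.0, -0.0, 0.001]]
force: [-0.6, -0.5, 2.4]
finger_gap: 0.0545
clock: 6.4
tcp_pos: [0.5789, 0.0553, 0.0101]
tcp_rot: [[0.001, -0.205, 0.979], [-0.0, 0.979, 0.205], [-1.0, -0.0, 0.001]]
force: [-5.9, -1.2, 15.5]
finger_gap: 0.0546
```

```bash
python3 -m creep '[[50,[0,0,0.04],[0,0,0]],[76,[0,0,0],[0,0,0]],[76,[0,0,0],[0,0,0]],[76,[0,0,0],[0,0,0]],[76,[0,0,0],[0,0,0]],[76,[0,0,0],[0,0,0]],[76,[0,0,0.2],[0,0,0]],[76,[0,0,0.6],[0,0,0]]]'; python3 -m creep '[[76,[0,0,1],[0,0,0]],[76,[0,0,1],[0,0,0]],[76,[0,0,1],[0,0,0]],[76,[0,0,1],[0,0,0]],[76,[0,0,1],[0,0,0]],[76,[0,0,1],[0,0,0]],[76,[0,0,0.5],[0,0,0]],[76,[0,0,0],[0,0,0]]]'
```

```text
clock: 7.07
tcp_pos: [0.5774, 0.0553, 0.0285]
tcp_rot: [[-0.003, -0.205, 0.979], [-0.0, 0.979, 0.205], [-1.0, 0.001, -0.003]]
force: [0.2, 0.3, -0.4]
finger_gap: 0.0761
clock: 7.73
tcp_pos: [0.5799, 0.0554, 0.1958]
tcp_rot: [[0.005, -0.205, 0.979], [0.0, 0.979, 0.205], [-1.0, -0.001, 0.005]]
force: [-0.3, -0.3, 0.5]
finger_gap: 0.076
```

```bash
python3 -m creep '[[60,[-1,-0.3,0],[0,0,-0.065]],[40,[-1,-0.3,0],[0,0,-0.065]],[40,[-1,-0.3,0],[0,0,0]],[40,[-1,-0.3,0],[0,0,0]],[40,[-1,-0.5,0],[0,0,0]],[40,[-1,-1,0],[0,0,0]],[40,[-0.1,-1,0],[0,0,0]],[40,[0,-1,0],[0,0,0]]]'; python3 -m creep '[[40,[0,-1,0],[0,0,0]],[40,[0,-1,0],[0,0,0]],[40,[0,-1,0],[0,0,0]],[40,[0,-1,-0.5],[0,0,0]],[40,[0,-1,-0.8],[0,0,0]],[40,[0,-1,-0.8],[0,0,0]],[40,[0,-1,-0.8],[0,0,0]],[40,[0,-1,-0.8],[0,0,0]]]'; python3 -m creep '[[40,[0,0,0],[0,0,0]],[40,[0,0,0],[0,0,0]]]'
```

```text
clock: 8.4
tcp_pos: [0.4243, -0.0627, 0.1918]
tcp_rot: [[-0.001, -0.077, 0.997], [0.0, 0.997, 0.077], [-1.0, 0.0, -0.001]]
force: [0.9, -0.0, 0.1]
finger_gap: 0.0398
clock: 9.07
tcp_pos: [0.4254, -0.2631, 0.0981]
tcp_rot: [[-0.001, -0.076, 0.997], [0.001, 0.997, 0.076], [-1.0, 0.001, -0.001]]
force: [0.3, -0.9, 0.0]
finger_gap: 0.0399
clock: 9.23
tcp_pos: [0.4251, -0.2623, 0.0982]
tcp_rot: [[-0.003, -0.074, 0.997], [0.002, 0.997, 0.074], [-1.0, 0.002, -0.002]]
force: [0.7, 0.3, -0.4]
finger_gap: 0.0399
```

```bash
python3 -m creep '[[40,[0,-0.05,-0.8],[0,0,0]],[40,[0,0,-0.8],[0,0,0]],[40,[0,0,-0.8],[0,0,0]],[40,[0,0,-0.6],[0,0,0]],[40,[0,0,-0.4],[0,0,0]],[40,[0,0,0],[0,0,0]],[40,[0,0,0],[0,0,0]]]';  python3 -c "
from h import *
a=snap('top','t3.png');b=snap('side','s3.png')
g=np.hstack([a[160:310,260:380],b[310:460,240:390]]);cv2.imwrite('pics/c5.png',cv2.resize(g,None,fx=2.9,fy=2.9,interpolation=2)[...,::-1])"
```

```text
clock: 9.82
tcp_pos: [0.4263, -0.263, 0.0152]
tcp_rot: [[-0.0, -0.077, 0.997], [0.0, 0.997, 0.077], [-1.0, 0.0, -0.0]]
force: [0.2, 0.1, -0.5]
finger_gap: 0.0401
```

View pics/c5.png

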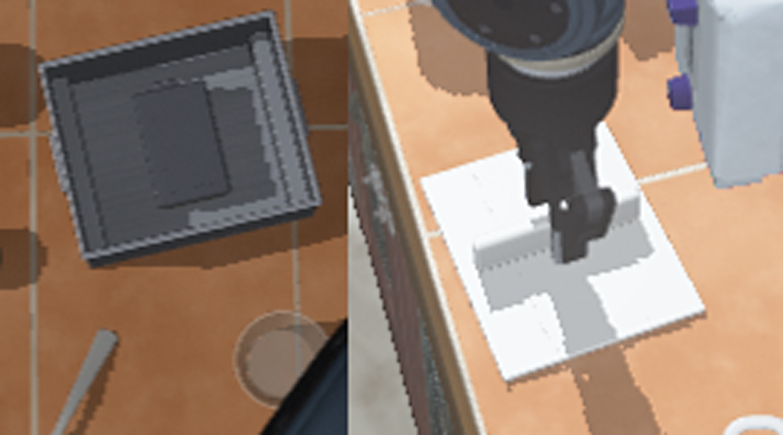

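The tub lies flat in the middle of the box, the box hasn't moved, and the fingers straddle the fence. Next I'll grip it.

```bash
python3 -m creep '[[40,[0,0,-0.25],[0,0,0]],[5,[0,0,0],[0,0,0]],[5,[0,0,0],[0,0,0]],[5,[0,0,0],[0,0,0]],[5,[0,0,0],[0,0,0]],[5,[0,0,0],[0,0,0]],[5,[0,0,0],[0,0,0]],[5,[0,0,0],[0,0,0]]]'; python3 -m creep '[[5,[0,0,0],[0,0,0]],[5,[0,0,0.4],[0,0,0]],[5,[0,0,0.8],[0,0,0]],[5,[0,0,1],[0,0,0]],[5,[0,0,1],[0,0,0]],[5,[0,0,1],[0,0,0]],[5,[0,0,1],[0,0,0]],[5,[0,0,0],[0,0,0]]]';  python3 -m creep '[[5,[0,0,0],[0,0,0]],[5,[0,0,0],[0,0,0]]]'
```

```text
clock: 10.58
tcp_pos: [0.4262, -0.2636, 0.0088]
tcp_rot: [[0.0, -0.076, 0.997], [-0.0, 0.997, 0.076], [-1.0, -0.0, 0.0]]
force: [-1.1, 0.3, 4.9]
finger_gap: 0.0086
clock: 11.25
tcp_pos: [0.4277, -0.2646, 0.1432]
tcp_rot: [[0.005, -0.076, 0.997], [-0.004, 0.997, 0.076], [-1.0, -0.005, 0.005]]
force: [0.3, -0.2, -0.3]
finger_gap: 0.0084
clock: 11.42
tcp_pos: [0.4257, -0.2631, 0.1381]
tcp_rot: [[-0.001, -0.076, 0.997], [0.0, 0.997, 0.076], [-1.0, 0.001, -0.001]]
force: [-1.1, -0.3, -1.1]
finger_gap: 0.0083
```

```bash
python3 -m creep '[[5,[0,1,0],[0,0,0.065]],[5,[0,1,0],[0,0,0.065]],[5,[0,1,0],[0,0,0]],[5,[0,1,0],[0,0,0]],[5,[0,1,0],[0,0,0]],[5,[0,1,0],[0,0,0]],[5,[0,1,0],[0,0,0]],[5,[0,1,0],[0,0,0]]]'; python3 -m creep '[[5,[0.2,1,0],[0,0,0]],[5,[0.3,1,0],[0,0,0]],[5,[1,0.8,0],[0,0,0]],[5,[1,0.7,0],[0,0,0]],[5,[1,0.7,0],[0,0,0]],[5,[1,0.5,0],[0,0,0]],[5,[1,0,0],[0,0,0]],[5,[0.5,0,0],[0,0,0]]]';  python3 -m creep '[[5,[0,0,0],[0,0,0]],[5,[0,0,0],[0,0,0]],[5,[0,0,0],[0,0,0]]]'
```

```text
clock: 12.08
tcp_pos: [0.4252, -0.0621, 0.1374]
tcp_rot: [[-0.002, -0.205, 0.979], [0.001, 0.979, 0.205], [-1.0, 0.001, -0.002]]
force: [0.6, 0.2, -1.2]
finger_gap: 0.0083
clock: 12.75
tcp_pos: [0.5776, 0.0549, 0.1369]
tcp_rot: [[-0.001, -0.206, 0.979], [0.0, 0.979, 0.206], [-1.0, 0.0, -0.001]]
force: [-0.3, -0.6, -1.8]
finger_gap: 0.0087
clock: 13.0
tcp_pos: [0.5747, 0.0539, 0.1375]
tcp_rot: [[-0.003, -0.205, 0.979], [-0.0, 0.979, 0.205], [-1.0, 0.0, -0.002]]
force: [0.7, 0.5, -1.5]
finger_gap: 0.009
```

```bash
python3 -m creep '[[5,[0.1,0,-0.7],[0,0,0]],[5,[0,0,-0.7],[0,0,0]],[5,[0,0,-0.6],[0,0,0]],[5,[0,0,0],[0,0,0]],[5,[0,0,0],[0,0,0]],[5,[0,0,0],[0,0,0]]]';  python3 -c "
from h import *
a=snap('top','t4.png');b=snap('side','s4.png')
cv2.imwrite('pics/c6.png',cv2.resize(np.hstack([a[160:260,260:380],b[200:300,278:398]]),None,fx=3.3,fy=3.3,interpolation=2)[...,::-1])"
```

```text
clock: 13.5
tcp_pos: [0.5786, 0.054, 0.0894]
tcp_rot: [[0.001, -0.205, 0.979], [0.0, 0.979, 0.205], [-1.0, -0.0, 0.001]]
force: [0.7, -0.9, -0.4]
finger_gap: 0.0082
```

View pics/c6.png

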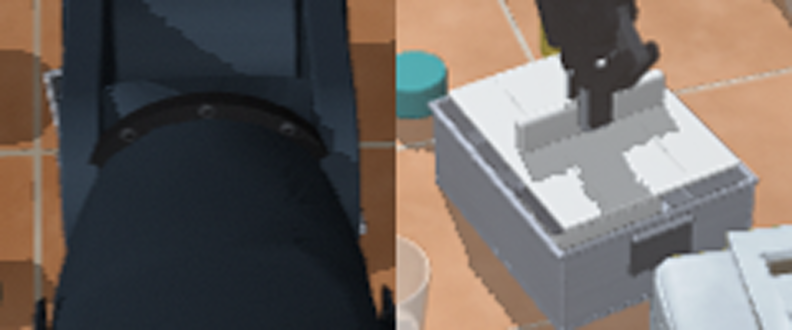

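The side crop shows the divider square over the box. Rim corners are at about (432,103), (562,250) and (757,180), and plate corners at about (450,92), (565,235) and (740,163).

```bash
cat > m.py <<'E'
from h import *
f=lambda c,z:onz("side",(np.array(c,float)-(396,0))/3.3+(278,200),z)[:,:2]*1000
B=f([(432,103),(562,250),(757,180)],.07); D=f([(450,92),(565,235),(740,163)],.0846)
a=np.radians(12); R=np.array([[np.cos(a),-np.sin(a)],[np.sin(a),np.cos(a)]])
print((B@R).round(1),(D@R).round(1)) # in box axes
bc=((B[0]+B[2])/2);dc=(D[0]+D[2])/2;print(bc,dc,(dc-bc)@R)
ang=lambda P:[np.degrees(np.arctan2(*(P[0]-P[1])[::-1])),np.degrees(np.arctan2(*(P[2]-P[1])[::-1]))]
print(ang(B),ang(D))
E
python3 m.py
```

```text
[[ 509.3   21.7]
 [ 511.9 -150.3]
 [ 655.1 -154.6]] [[ 517.3    9.5]
 [ 512.3 -153.2]
 [ 644.7 -149. ]]
[583.3161971   56.07629233] [582.75895948  52.59640258] [-1.2685704 -3.2879896]
[np.float64(102.85467185949976), np.float64(10.295464519782476)] [np.float64(100.2525745506011), np.float64(13.837953927919772)]
```

```bash
cat >> m.py <<'E'
B0=onz("side",np.array([(168,133),(284,92),(369,178)])/2.1+(210,170),.07)[:,:2]*1000
print("B0",(B0@R).round(1))
im=cv2.imread("pics/s4.png"); V=im.min(2); m=np.zeros_like(V); m[205:280,285:392]=(V[205:280,285:392]>188)*255
n,l,st,c=cv2.connectedComponentsWithStats(m); i=[k for k in np.argsort(-st[1:,4])+1][:4]; print(st[i],c[i])
m2=np.isin(l,[k for k in i if st[k,0]+st[k,2]<388 and st[k,4]>80]).astype(np.uint8)
hull=cv2.convexHull(cv2.findNonZero(m2))
P=(onz("side",hull.reshape(-1,2),.0846)[:,:2]*1000).astype(np.float32)
q=cv2.minAreaRect(P); print("plate",q,(cv2.boxPoints(q)@R).round(1))
# box outline edges, hi contrast: print gap profile
g=im.copy(); cv2.polylines(g,[hull],True,(0,0,255),1)
# predicted rim (outer, inner) from fused pose
for h in (146,140):
    w=176 if h==146 else 170
    C=np.array([(-h/2,-w/2),(h/2,-w/2),(h/2,w/2),(-h/2,w/2)])@R.T+(581,54)
    p=proj("side",np.c_[C/1000,np.full(4,.07)]); cv2.polylines(g,[np.round(p*16).astype(np.int32)],True,(0,255,0),1,0,4)
cv2.imwrite("pics/c7.png",cv2.resize(g[195:300,278:398],None,fx=5.5,fy=5.5,interpolation=cv2.INTER_NEAREST))
E
python3 m.py
```

```text
[[ 509.3   21.7]
 [ 511.9 -150.3]
 [ 655.1 -154.6]] [[ 517.3    9.5]
 [ 512.3 -153.2]
 [ 644.7 -149. ]]
[583.3161971   56.07629233] [582.75895948  52.59640258] [-1.2685704 -3.2879896]
[np.float64(102.85467185949976), np.float64(10.295464519782476)] [np.float64(100.2525745506011), np.float64(13.837953927919772)]
B0 [[ 507.9   13.7]
 [ 652.6   15. ]
 [ 651.6 -153.4]]
[[294 217  46  52 830]
 [347 227  35  32 502]
 [379 269  13  11 106]
 [359 276  21   4  54]] [[317.5        238.59036145]
 [363.28884462 245.75498008]
 [385.49056604 273.85849057]
 [370.66666667 278.09259259]]
plate ((581.32373046875, 55.6517219543457), (129.8721160888672, 161.19114685058594), 11.866323471069336) [[ 515.4   14.3]
 [ 515.1 -146.9]
 [ 644.9 -147.2]
 [ 645.3   14. ]]
```

View pics/c7.png

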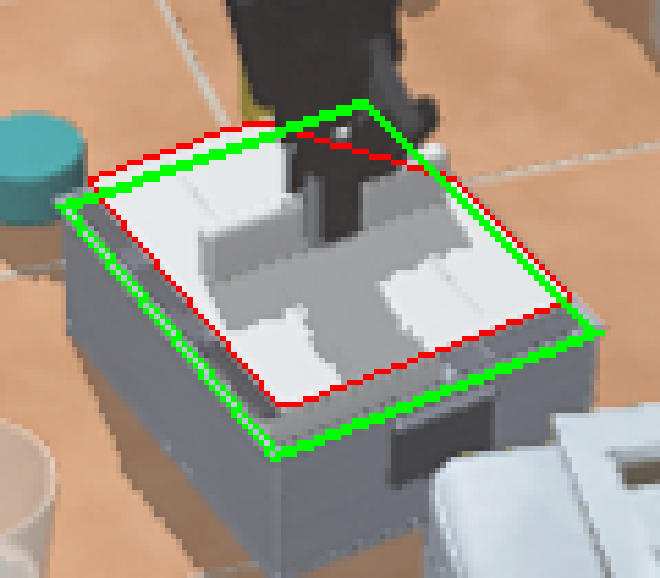

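The plate fit (129.9 x 161.2 mm, yaw 11.9°) lies within about 2 mm of the box centre, inside the 5 mm play. I'll shift it −1.5 mm in y and lower it in stages.

```bash
python3 -m creep '[[5,[0,-0.06,-0.2],[0,0,0]],[5,[0,0,-0.3],[0,0,0]],[5,[0,0,-0.3],[0,0,0]],[5,[0,0,0],[0,0,0]],[5,[0,0,0],[0,0,0]]]'; python3 -m creep '[[5,[0,0,-0.3],[0,0,0]],[5,[0,0,-0.2],[0,0,0]],[5,[0,0,-0.2],[0,0,0]],[5,[0,0,0],[0,0,0]],[5,[0,0,0],[0,0,0]]]'
```

```text
clock: 14.02
tcp_pos: [0.5782, 0.0525, 0.0678]
tcp_rot: [[-0.001, -0.205, 0.979], [-0.0, 0.979, 0.205], [-1.0, 0.0, -0.001]]
force: [-0.6, -0.9, -1.1]
finger_gap: 0.0089
clock: 14.43
tcp_pos: [0.5784, 0.0526, 0.0506]
tcp_rot: [[-0.001, -0.205, 0.979], [-0.0, 0.979, 0.205], [-1.0, 0.0, -0.001]]
force: [0.1, 0.0, -0.8]
finger_gap: 0.009
```

```bash
python3 -m creep '[[5,[0,0,-0.12],[0,0,0]],[5,[0,0,-0.06],[0,0,0]],[5,[0,0,0],[0,0,0]],[5,[0,0,0],[0,0,0]]]'; python3 -m creep '[[5,[0,0,-0.06],[0,0,0]],[5,[0,0,0],[0,0,0]],[5,[0,0,0],[0,0,0]]]'
```

```text
clock: 14.77
tcp_pos: [0.5786, 0.0526, 0.0465]
tcp_rot: [[-0.0, -0.205, 0.979], [-0.0, 0.979, 0.205], [-1.0, -0.0, -0.0]]
force: [0.1, 0.1, -0.9]
finger_gap: 0.0089
clock: 15.02
tcp_pos: [0.5786, 0.0525, 0.045]
tcp_rot: [[-0.0, -0.205, 0.979], [-0.0, 0.979, 0.205], [-1.0, -0.0, -0.0]]
force: [-0.1, 0.1, -0.5]
finger_gap: 0.0087
```

```bash
python3 -m creep '[[5,[0,0,-0.04],[0,0,0]],[5,[0,0,0],[0,0,0]],[5,[0,0,0],[0,0,0]]]'
```

```text
clock: 15.27
tcp_pos: [0.5787, 0.0526, 0.0449]
tcp_rot: [[0.0, -0.205, 0.979], [-0.0, 0.979, 0.205], [-1.0, -0.0, 0.0]]
force: [-3.6, -1.5, 8.4]
finger_gap: 0.0087
```

```bash
python3 -m creep '[[5,[0,0,0.04],[0,0,0]],[40,[0,0,0],[0,0,0]],[40,[0,0,0],[0,0,0]],[40,[0,0,0],[0,0,0]],[40,[0,0,0.3],[0,0,0]],[40,[0,0,0.8],[0,0,0]],[40,[0,0,1],[0,0,0]],[40,[0,0,1],[0,0,0]]]'; python3 -m creep '[[85,[0,0,1],[0,0,0]],[85,[0,0,1],[0,0,0]],[85,[0,0,0],[0,0,0]],[85,[0,0,0],[0,0,0]]]'; python3 -c "
from h import *
print(manip.sense()['q']); a=snap('side','s5.png')"
```

```text
clock: 15.93
tcp_pos: [0.5783, 0.0525, 0.1236]
tcp_rot: [[-0.001, -0.205, 0.979], [0.0, 0.979, 0.205], [-1.0, 0.0, -0.001]]
force: [-0.4, 0.3, 1.0]
finger_gap: 0.04
clock: 16.27
tcp_pos: [0.5792, 0.0526, 0.1741]
tcp_rot: [[0.003, -0.205, 0.979], [0.0, 0.979, 0.205], [-1.0, -0.001, 0.003]]
force: [-0.3, 0.0, -0.5]
finger_gap: 0.0845
[ 6.01986787e-01  2.68724148e+01  9.31576005e+01 -1.73197385e-03
  5.98012705e+01 -1.01213973e+02]
```

```bash
python3 -m creep '[[85,[-0.5,0.8,0],[0,0,-0.12]],[85,[-0.5,0.8,0],[0,0,-0.12]],[85,[-0.5,0.8,0],[0,0,-0.12]],[85,[-0.5,0.8,0],[0,0,-0.12]],[85,[-0.5,0.8,0],[0,0,-0.12]],[85,[-0.5,0.8,0],[0,0,-0.12]],[85,[-0.5,0.8,0],[0,0,-0.12]],[85,[-0.5,0.8,0],[0,0,-0.12]]]'; python3 -m creep '[[85,[-0.7,0.65,0],[0,0,-0.12]],[85,[-0.7,0.65,0],[0,0,-0.12]],[85,[-0.7,0.65,0],[0,0,-0.12]],[85,[-0.7,0.65,-0.5],[0,0,-0.12]],[85,[-0.6,0.65,-0.8],[0,0,-0.12]],[85,[0,0,-0.8],[0,0,0]],[85,[0,0,0],[0,0,0]],[85,[0,0,0],[0,0,0]]]'; python3 -c "
from h import *
a=snap('top','t6.png');b=snap('side','s6.png')
cv2.imwrite('pics/c8.png',cv2.resize(np.hstack([b[165:290,200:265],a[155:280,262:380],b[175:300,278:398]]),None,fx=2.6,fy=2.6,interpolation=2)[...,::-1])"
```

```text
clock: 16.98
tcp_pos: [0.4773, 0.2132, 0.1713]
tcp_rot: [[-0.002, 0.689, 0.725], [-0.001, 0.725, -0.689], [-1.0, -0.002, -0.001]]
force: [0.9, 0.7, 0.3]
finger_gap: 0.0852
clock: 17.65
tcp_pos: [0.3929, 0.2934, 0.1191]
tcp_rot: [[-0.003, 0.976, 0.217], [-0.002, 0.217, -0.976], [-1.0, -0.003, 0.001]]
force: [-0.5, 0.1, 1.1]
finger_gap: 0.085
```

View pics/c8.png

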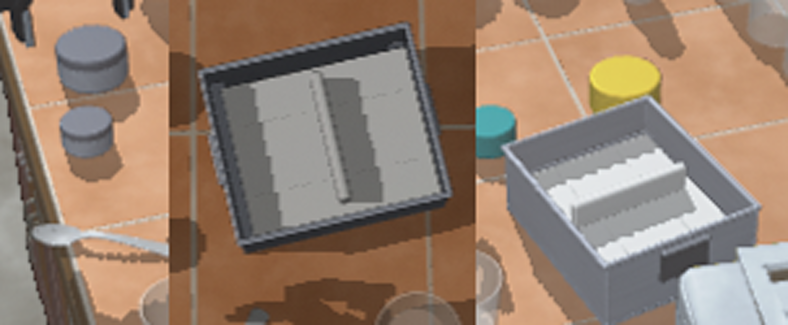

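The divider is seated flat on the shoulders with its fence up. Now the pot.

```bash
python3 -m creep '[[85,[0,0.03,-0.8],[0,0,0]],[85,[0,0,-0.8],[0,0,0]],[85,[0,0,-0.8],[0,0,0]],[85,[0,0,-0.8],[0,0,0]],[85,[0,0,-0.8],[0,0,0]],[85,[0,0,-0.3],[0,0,0]],[85,[0,0,0],[0,0,0]],[85,[0,0,0],[0,0,0]]]'
```

```text
clock: 18.42
tcp_pos: [0.3942, 0.2946, 0.0133]
tcp_rot: [[0.001, 0.977, 0.215], [0.0, 0.215, -0.977], [-1.0, 0.001, -0.0]]
force: [0.1, 0.5, 0.9]
finger_gap: 0.085
```

```bash
python3 -m creep '[[85,[0,0,-0.25],[0,0,0]],[44,[0,0,0],[0,0,0]],[44,[0,0,0],[0,0,0]],[44,[0,0,0],[0,0,0]],[44,[0,0,0],[0,0,0]],[44,[0,0,0],[0,0,0]],[44,[0,0,0],[0,0,0]],[44,[0,0,0],[0,0,0]]]'; python3 -m creep '[[44,[0,0,0],[0,0,0]],[44,[0,0,0.4],[0,0,0]],[44,[0,0,0.8],[0,0,0]],[44,[0,0,1],[0,0,0]],[44,[0,0,1],[0,0,0]],[44,[0,0,1],[0,0,0]],[44,[0,0,0.8],[0,0,0]],[44,[0,0,0],[0,0,0]]]'; python3 -c "
from h import *
snap('side','s7.png');snap('top','t7.png')
im=cv2.imread('pics/t6.png')
f=lambda c,z:onz('top',(np.array(c,float)-(168,0))/2.6+(262,155),z)*1000
print('rim',f([(201,70),(408,25),(450,197),(242,250)],.07).round(),'fence',f([(314,73),(323,73),(349,200),(340,202)],.065).round(1).mean(0))"
```

```text
clock: 19.08
tcp_pos: [0.3939, 0.2947, 0.0071]
tcp_rot: [[0.001, 0.977, 0.215], [0.0, 0.215, -0.977], [-1.0, 0.001, -0.0]]
force: [-1.4, -1.2, 8.4]
finger_gap: 0.048
clock: 19.75
tcp_pos: [0.3951, 0.2956, 0.1355]
tcp_rot: [[0.005, 0.977, 0.215], [0.003, 0.215, -0.977], [-1.0, 0.006, -0.002]]
force: [0.9, 0.3, -0.6]
finger_gap: 0.0477
rim [[632. 158.  70.]
 [667. -13.  70.]
 [523. -43.  70.]
 [483. 125.  70.]] fence [575.45  51.85  65.  ]
```

```bash
python3 -m creep '[[44,[0.87,-0.99,0],[0,0,0]],[44,[0.87,-0.99,0],[0,0,0]],[44,[0.87,-0.99,0],[0,0,0]],[44,[0.87,-0.99,0],[0,0,0]],[44,[0.87,-0.99,0],[0,0,0]],[44,[0.87,-0.99,0],[0,0,0]],[44,[0.87,-0.99,0],[0,0,0]],[44,[0.87,-0.99,0],[0,0,0]]]'; python3 -m creep '[[44,[0,0,0],[0,0,0]],[44,[0,0,0],[0,0,0]],[44,[0,0,-0.8],[0,0,0]],[44,[0,0,-0.6],[0,0,0]],[44,[0,0,0],[0,0,0]],[44,[0,0,0],[0,0,0]],[44,[0,0,0],[0,0,0]]]'; python3 -c "
from h import *
a=snap('top','t8.png');b=snap('side','s8.png')
cv2.imwrite('pics/c9.png',cv2.resize(np.hstack([a[155:275,262:380],b[175:295,278:398]]),None,fx=3.3,fy=3.3,interpolation=2)[...,::-1])"
```

```text
clock: 20.52
tcp_pos: [0.5677, 0.095, 0.1297]
tcp_rot: [[-0.003, 0.977, 0.215], [-0.0, 0.215, -0.977], [-1.0, -0.003, -0.0]]
force: [0.4, -0.2, -0.4]
finger_gap: 0.048
clock: 21.1
tcp_pos: [0.5674, 0.0971, 0.0967]
tcp_rot: [[-0.0, 0.976, 0.216], [0.0, 0.216, -0.976], [-1.0, -0.0, -0.0]]
force: [0.4, 0.7, -1.3]
finger_gap: 0.0474
```

View pics/c9.png

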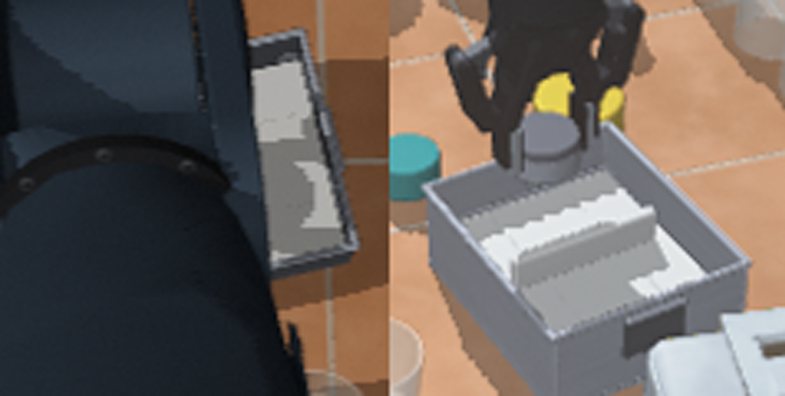

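The side crop shows the pot held upright over the left compartment, lid centre at about (548,135). One quick numeric check, then I'll lower it.

```bash
python3 -c "
from h import *
print(onz('side',[((548-390)/3.3+278,135/3.3+175)],.1176)*1000)"; python3 -m creep '[[44,[0.06,0,-0.5],[0,0,0]],[44,[0,0,-0.5],[0,0,0]],[44,[0,0,-0.5],[0,0,0]],[44,[0,0,-0.3],[0,0,0]],[44,[0,0,0],[0,0,0]],[44,[0,0,0],[0,0,0]]]'
```

```text
[[570.46919217  95.6425683  117.6       ]]
clock: 21.7
tcp_pos: [0.5687, 0.0965, 0.0505]
tcp_rot: [[-0.001, 0.977, 0.215], [-0.0, 0.215, -0.977], [-1.0, -0.001, -0.0]]
force: [0.3, 0.4, -1.5]
finger_gap: 0.0478
```

```bash
python3 -m creep '[[44,[0,0,-0.08],[0,0,0]],[44,[0,0,0],[0,0,0]],[44,[0,0,0],[0,0,0]]]'; python3 -m creep '[[44,[0,0,-0.05],[0,0,0]],[44,[0,0,0],[0,0,0]],[44,[0,0,0],[0,0,0]]]'; python3 -m creep '[[44,[0,0,-0.03],[0,0,0]],[44,[0,0,0],[0,0,0]],[44,[0,0,0],[0,0,0]]]'
```

```text
clock: 21.95
tcp_pos: [0.5693, 0.0966, 0.0496]
tcp_rot: [[0.001, 0.977, 0.215], [0.0, 0.215, -0.977], [-1.0, 0.001, 0.0]]
force: [0.4, 0.1, -1.1]
finger_gap: 0.0478
clock: 22.2
tcp_pos: [0.5691, 0.0966, 0.0481]
tcp_rot: [[0.0, 0.977, 0.215], [0.0, 0.215, -0.977], [-1.0, 0.0, 0.0]]
force: [-0.4, 0.1, -1.4]
finger_gap: 0.0478
clock: 22.45
tcp_pos: [0.5691, 0.0965, 0.0473]
tcp_rot: [[-0.0, 0.977, 0.215], [-0.0, 0.215, -0.977], [-1.0, -0.0, 0.0]]
force: [0.0, -0.3, -0.4]
finger_gap: 0.0478
```

```bash
python3 -m creep '[[44,[0,0,-0.03],[0,0,0]],[44,[0,0,0],[0,0,0]],[44,[0,0,0],[0,0,0]]]'
```

```text
clock: 22.7
tcp_pos: [0.5692, 0.0966, 0.0471]
tcp_rot: [[0.0, 0.977, 0.215], [-0.0, 0.215, -0.977], [-1.0, 0.0, 0.0]]
force: [-3.0, -1.0, 5.9]
finger_gap: 0.0477
```

The contact is at the expected height, so I'll release, back off and check.

```bash
python3 -m creep '[[44,[0,0,0.02],[0,0,0]],[68,[0,0,0],[0,0,0]],[68,[0,0,0],[0,0,0]],[68,[0,0,0],[0,0,0]],[68,[0,0,0],[0,0,0]],[68,[0,0,0.4],[0,0,0]],[68,[0,0,0.8],[0,0,0]],[68,[0,0,1],[0,0,0]]]'; python3 -m creep '[[68,[0,0,1],[0,0,0]],[68,[0,0,1],[0,0,0]],[68,[0,0,1],[0,0,0]],[68,[-0.3,1,0],[0,0,0]],[68,[-0.3,1,0],[0,0,0]],[68,[-0.3,1,0],[0,0,0]],[68,[-0.3,1,0],[0,0,0]],[68,[-0.3,1,0],[0,0,0]]]'; python3 -m creep '[[68,[-0.3,1,0],[0,0,0]],[68,[-0.3,1,0],[0,0,0]],[68,[-0.3,1,0],[0,0,0]],[68,[0,0,0],[0,0,0]],[68,[0,0,0],[0,0,0]]]'; python3 -c "
from h import *
a=snap('top','t9.png');b=snap('side','s9.png')
cv2.imwrite('pics/c10.png',cv2.resize(np.hstack([a[155:305,262:390],b[175:325,245:398]]),None,fx=2.8,fy=2.8,interpolation=2)[...,::-1])"
```

```text
clock: 23.37
tcp_pos: [0.5683, 0.0965, 0.1021]
tcp_rot: [[-0.003, 0.977, 0.215], [-0.0, 0.215, -0.977], [-1.0, -0.003, -0.0]]
force: [-0.2, 0.6, 0.3]
finger_gap: 0.0681
clock: 24.03
tcp_pos: [0.5311, 0.2227, 0.1779]
tcp_rot: [[0.001, 0.977, 0.215], [0.0, 0.215, -0.977], [-1.0, 0.001, -0.0]]
force: [-1.2, 0.4, -0.3]
finger_gap: 0.0678
clock: 24.45
tcp_pos: [0.5087, 0.2974, 0.1776]
tcp_rot: [[0.0, 0.976, 0.217], [0.0, 0.217, -0.976], [-1.0, 0.0, -0.0]]
force: [-0.2, -0.9, 0.6]
finger_gap: 0.0682
```

View pics/c10.png

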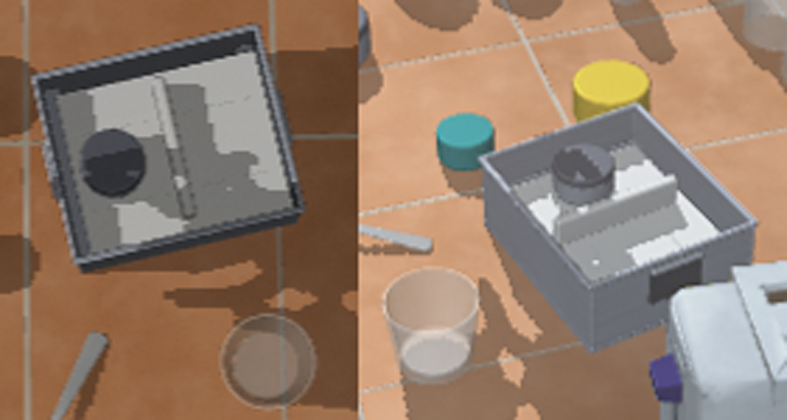

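The pot stands upright at about (113,162) in the crop, on the divider between the fence and the wall. The divider is flat, and the box and glass are where they were. I'm handing it in.

```bash
python3 -c "
from plant import manip
print(manip.close_job())"
```

```text
the job is handed in; nothing more can be done
None
```

The lunch box is packed in the order asked, and I handed the job in at about 24.5 s of the 72 s. First the tub was set on the box floor. Then the divider was laid on the shoulders with its fence up, and last the small grey pot was set on the divider, on the +y side.

- **Set down, not dropped:** each thing was lowered until it touched at the expected height before I let go. The highest contact force I read was about 15 N, and that was the tub.
- **Final pictures (top and side):** the divider lies flat, the pot stands upright clear of the fence and walls, and nothing touches the gripper. By eye, the box and glass are where they started. The tub is now hidden, but it lay flat and central before the divider covered it.
- **Disagreements:** the two cameras differed by up to about 8 mm on positions, and corners I picked by hand put the divider 3–5 mm off. A plate outline fit put it within 2–3 mm of the box centre, and it went in without catching. The gripper also read about 1.5–2 mm under each part's true width.

No checks failed.

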